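# Hold the furnace blower tester's dead-man paddle in the green

### The arm

A 6-joint arm with a two-finger parallel gripper is mounted at the origin on the work surface. World frame = base frame: x ahead of the robot, y to its left, z up, the work surface at z = 0. Lengths are in m, angles in rad, forces in N, time in s.
With the tool pointing down it reaches from about 0.4 to 0.825 m from the base axis. Payload 7 kg.
Tool frame: the origin (TCP) lies at the very end of the fingers, on their centre line; the grasp point (between the pads) lies 19 mm behind it (tcp_to_grasp is the distance from the TCP to the grasp point, in m); x points along the fingers, z is the direction in which the jaws open and shut, and the axes are right-handed (so a half turn about x gives the same grasp; the last joint's range is limited). The gripper opens to 88 mm and grips with 3 to 60 N. Pads are 19 mm wide; open, the fingers measure 130 mm over their backs; the gripper's body (78 mm by 193 mm) begins 47 mm behind the grasp point.
Start: joints at [0.288, 0.359, 0.012, 0, -1.224, -0.288], TCP at [0.675, -0, 0.227] pointing down, gripper open.
Joint ranges: [-3.07, 3.07], [-1.43, 2.12], [-1.02, 1.25], [-3.03, 1.67], [-3.05, -0], [-3.03, 3.03]. Speed limits (rad/s): [2.39, 2.39, 3.01, 3.14, 3.14, 3.14].

### API

Orientations are given as [roll, pitch, yaw] about the fixed x, y, z axes, in that order (R = Rz(yaw) Ry(pitch) Rx(roll)).
In Python, from station import get_state, grab_frame, job_done, tcp_to_grasp gives the robot as it stands. The module is installed in compiled form; this text tells all that it offers.
- The arm moves only by the shell command python3 -m crank 'ROWS' [FORCE]. ROWS is JSON, a list of rows, each a list of 7 numbers: the shift along the tool's x, y, z in m, then the turn, a rotation vector about the tool's x, y, z in rad, then the opening, from 0 (shut) to 1 (fully open). In form: [[x, y, z, wx, wy, wz, fingers], ...]. A call has 1 to 10 rows; each row is the pose to reach, as a shift and turn from the pose commanded when the call began, along the tool's axes at that moment; what a row does not reach only later rows make up. A row lasts 1/8 s, in which the tool goes at most 62.5 mm and 10.7 degrees, less where a joint would pass 70% of its speed; a pose out of reach is approached as far as the arm can. A call with a gripper value outside its range is refused whole. The fingers move at their own pace and stop on an object; FORCE is the grip in N (left out, the last holds). Time passes only in rows, so rows that repeat a pose let the fingers close. It gives the time, the measured TCP pose, the force and the opening at its end, in the units of the state.
- get_state(): the state, without advancing time (a new reading comes with each control period).
- grab_frame(name): name is "scene" or "side" or "wrist"; returns a dict with "pixels" (420x560x3 uint8, red, green, blue), "vfov" (degrees; the focal length in pixels is half the picture's height over the tangent of half this angle, whatever the lens; pixels are square), "cx", "cy" (the principal point, pixels), "extrinsics" (4x4, takes a point from world to camera coordinates). Camera axes: x right, y up, looking along -z (the intrinsics and any distortion apply to the point x, -y, -z); pixel columns grow to the right and rows downward; lengths in m; the calibration is good to about 2 mm. A picture is of the moment at which its call begins. There is no depth.
- job_done(): hands the job in, once; it reports no verdict.
The state is a dict: "t": time; "q": joint angles; "qd": joint speeds; "joint_efforts": joint torques, N m; "eef_pos": TCP position; "ee_rot": TCP orientation; "force": force on the tool from outside, world axes, zero at the start; "moment": the same for the moment, N m; "width": finger opening in m.
Only numpy, scipy, OpenCV 4.12 (cv2) and the standard library are available. Lean on these libraries where they do the work, as an engineer would, in place of code of your own. Each camera call takes 0.05 s, during which the arm holds its last target.

### The job

Run the furnace blower test: on the key box press the yellow key (wake), then the blue key (select blower), then the white key (arm), one at a time and each fully down, letting each come back up, and leave the red key (cancel) alone. Then push the black spring-loaded dead-man paddle down with the gripper until its orange pointer stands in the green part of the scale, never going into the red, and keep it there: the program finishes while still holding the paddle down in the green. Leave the mug, hammer, carabiner and organizer where they are.

Things in the scene. Friction and masses are not known exactly. Their poses are not given: they have to be found in the camera images.
- keybox: Key box of the blower tester: grey box with a dark steel top, 110 mm (x) by 230 mm (y), 40 mm high, fixed to the shelf. Origin: centre of its underside; the row of four keys runs along its y axis through the middle of the top.
- yellow_key_top (a point): The yellow key: a round yellow push button, 30 mm across, in a black round housing 46 mm across that stands 12 mm above the key box's top. This point is the middle of the cap's top face: 62 mm above the shelf when up; the cap moves straight down. The four keys are in a row, 52 mm apart, in an order that changes.
- yellow_key (a joint): Travel of the yellow key in m: 0 up, 0.006 fully down. A spring pushes it back up (about 1.5 N at the start, 5 N fully down).
- blue_key_top (a point): The blue key: a round blue push button, 30 mm across, in a black round housing 46 mm across that stands 12 mm above the key box's top. This point is the middle of the cap's top face: 62 mm above the shelf when up; the cap moves straight down. The four keys are in a row, 52 mm apart, in an order that changes.
- blue_key (a joint): Travel of the blue key in m: 0 up, 0.006 fully down. A spring pushes it back up (about 1.5 N at the start, 5 N fully down).
- white_key_top (a point): The white key: a round white push button, 30 mm across, in a black round housing 46 mm across that stands 12 mm above the key box's top. This point is the middle of the cap's top face: 62 mm above the shelf when up; the cap moves straight down. The four keys are in a row, 52 mm apart, in an order that changes.
- white_key (a joint): Travel of the white key in m: 0 up, 0.006 fully down. A spring pushes it back up (about 1.5 N at the start, 5 N fully down).
- red_key_top (a point): The red key: a round red push button, 30 mm across, in a black round housing 46 mm across that stands 12 mm above the key box's top. This point is the middle of the cap's top face: 62 mm above the shelf when up; the cap moves straight down. The four keys are in a row, 52 mm apart, in an order that changes.
- red_key (a joint): Travel of the red key in m: 0 up, 0.006 fully down. A spring pushes it back up (about 1.5 N at the start, 5 N fully down).
- deadman: Dead-man station of the blower tester, fixed to the shelf: grey base plate 200 mm (x) by 150 mm (y), 15 mm thick; two grey cheeks (107 mm high) towards its +x end carry the hinge of a black paddle, 36 mm wide, that reaches 135 mm from the hinge towards -x. Origin: centre of the plate's underside.
- scale_green (a point): Middle of the green part of the upright scale beside the paddle (56 mm to +y, 47 mm to -x of the station's origin), 90 mm above the shelf. The scale is 24 mm wide, its top 131 mm above the shelf: white above, green from 99 to 81 mm, red below. An orange pointer bar on the paddle's +y side moves down along it.
- paddle_hinge (a point): Point on the paddle's hinge axis, mid-width, 90 mm above the shelf, 60 mm to +x of the station's origin. The axis is level, along the station's y.
- paddle_pad (a point): Centre of the top face of the ribbed dark rubber pad (56 mm by 42 mm) on the paddle, the place to press. It lies 100 mm along the paddle from the hinge axis and 14 mm above the paddle's mid-line; moves with the paddle. About 128 mm above the shelf when free, 104 mm when the paddle is level.
- paddle (a joint): Angle of the paddle in rad: 0 free, its end raised 0.25 rad above level; grows as it is pushed down; 0.25 is level, which is the middle of the green; the pointer is in the green from 0.16 to 0.34 and in the red above 0.34; end stop at 0.5. A spring pushes it back up: about 4 N at the pad when free, 9 N level, 11 N at the start of the red; let go, it springs back to 0.
- mug: Bystander: loose white ceramic mug full of drywall screws, 82 mm across, 90 mm high, handle at its +y. Origin: centre of its underside.
- hammer: Bystander: loose hammer lying flat, about 260 mm long along its x axis, head at +x, 26 mm high. Origin: on the shelf, near the middle of its length.
- carabiner: Bystander: loose black carabiner lying flat, 100 mm by 60 mm, 11 mm high. Origin: its centre, on the shelf.
- organizer: Bystander: loose orange parts organizer with a clear lid, 130 mm (x) by 200 mm (y), 42 mm high. Origin: centre of its underside.
There are look-alikes about, which are no part of the job. There is more than one size of the deadman; the job needs the largest.

How it is judged:
On the way, in this order (a step that is already met when the one before it is completed fails the run):
1. the yellow key is pressed fully down, the other keys being up (value of joint yellow_key above 0.0045 m and value of joint each of blue_key, white_key, red_key below 0.002 m), for 0.05 s.
2. the blue key is pressed fully down, the other keys being up (value of joint blue_key above 0.0045 m and value of joint each of yellow_key, white_key, red_key below 0.002 m), for 0.05 s.
3. the white key is pressed fully down, the other keys being up (value of joint white_key above 0.0045 m and value of joint each of yellow_key, blue_key, red_key below 0.002 m), for 0.05 s.
4. the paddle is held down in the green by the robot, all keys being up (value of joint paddle between 0.16 and 0.34 rad and value of joint each of yellow_key, blue_key, white_key, red_key below 0.002 m and contact force between any of the fingers, the arm and deadman above 2 N), for 0.5 s.
At the end, for the whole second after the job is handed in: The robot is still pushing on the paddle (more than 2 N) with its pointer in the green (paddle angle 0.16 to 0.34 rad), all four keys are up (under 2 mm down), and the mug, hammer, carabiner and organizer are within 30 mm of where they were (all of step 4 and distance of each of mug, hammer, carabiner, organizer from where it was at the start of the episode below 0.03 m); the arm keeps its last pose, push and grip.
It fails at once if the red key is pressed (3 mm or more) (value of joint red_key above 0.003 m).
It fails at once if the paddle goes into the red (value of joint paddle above 0.34 rad).
It fails at once if a bystander is pushed more than 30 mm (distance of any of mug, hammer, carabiner, organizer from where it was at the start of the episode above 0.03 m).
It also fails if it takes over 56 s, if anything falls off the work surface, if the arm or the gripper's body presses on something with over 40 N, if the wrist force passes 120 N, or if a joint passes its speed limit or range.

## Working session

There is one attempt and no reset: what is moved stays moved. The work goes in short steps, Python scripts to look and compute and a shell command to move; the robot and the scene stay as the last step left them, time stands still between calls to the robot, and variables do not carry over. Pictures are saved under pics/ and viewed, and the job is handed in when it is done.

```bash
mkdir -p pics; cat > h.py <<'E'
import numpy as np, cv2
from station import *
def snap(n,fn):
    f=grab_frame(n); cv2.imwrite('pics/'+fn+'.png',f['pixels'][:,:,::-1]); np.save('pics/'+fn+'.npy',f,allow_pickle=True)
    return f
def load(fn): return np.load('pics/'+fn+'.npy',allow_pickle=True).item()
def fl(f): return 210/np.tan(np.radians(f['vfov'])/2)
def pix2z(f,u,v,z):
    E=f['extrinsics'];F=fl(f);d=np.array([(u-f['cx'])/F,-(v-f['cy'])/F,-1])
    R=E[:3,:3];c=-R.T@E[:3,3];d=R.T@d
    return c+d*(z-c[2])/d[2]
def proj(f,p):
    E=f['extrinsics'];q=E[:3,:3]@np.array(p)+E[:3,3];F=fl(f)
    return f['cx']+F*q[0]/-q[2], f['cy']-F*q[1]/-q[2]
def crop(fn,x0,y0,x1,y1,s,out):
    im=cv2.imread('pics/'+fn+'.png')[y0:y1,x0:x1]
    cv2.imwrite('pics/'+out+'.png',cv2.resize(im,None,fx=s,fy=s,interpolation=cv2.INTER_CUBIC))
E
python3 - <<'E'
from h import *
for n in ['scene','side','wrist']:
    f=snap(n,n+'0'); print(n,{k:f[k] for k in f if k!='pixels'})
print(get_state())
E
```

```text
scene {'vfov': 46.61062646818676, 'cx': 278.77044493970607, 'cy': 207.51115416754675, 'extrinsics': array([[ 0.39547068,  0.91845862, -0.00605851, -0.22667699],
       [-0.78394823,  0.34097533,  0.51880728,  0.38490639],
       [ 0.47856882, -0.20042351,  0.85486975, -1.65219476],
       [ 0.        ,  0.        ,  0.        ,  1.        ]])}
side {'vfov': 49.35509721773696, 'cx': 286.43190024569117, 'cy': 214.89435189166295, 'extrinsics': array([[ 0.83127296, -0.55559808,  0.01720577, -0.45654009],
       [ 0.36947233,  0.57539227,  0.729667  , -0.27761664],
       [-0.41530165, -0.60019539,  0.68358616, -1.06195272],
       [ 0.        ,  0.        ,  0.        ,  1.        ]])}
wrist {'vfov': 71.05879640680648, 'cx': 274.60891843168326, 'cy': 210.71916382261128, 'extrinsics': array([[-9.99995141e-01, -1.14033513e-04,  3.11521364e-03,
         6.73816593e-01],
       [-7.96691033e-04, -9.56794297e-01, -2.90764577e-01,
         3.68720639e-02],
       [ 3.01377555e-03, -2.90765646e-01,  9.56789557e-01,
        -3.92890697e-01],
       [ 0.00000000e+00,  0.00000000e+00,  0.00000000e+00,
         1.00000000e+00]])}
{'t': 0.15, 'q': array([ 2.88100929e-01,  3.59214763e-01,  1.13246069e-02, -2.60029028e-04,
       -1.22407253e+00, -2.88073488e-01]), 'qd': array([-0.00168417, -0.0017976 ,  0.00219604,  0.0021539 , -0.00061106,
        0.00057616]), 'joint_efforts': array([ 1.39394037e-04, -5.83274567e+01,  2.93289685e+01,  7.00122759e+00,
        8.75052094e-03, -9.76538854e-05]), 'eef_pos': array([ 6.74665884e-01, -1.39940978e-05,  2.25865904e-01]), 'ee_rot': array([ 0.08148104,  1.56960461, -3.06017267]), 'force': array([-0.07606112, -0.35376711,  0.66524677]), 'moment': array([ 0.04822201, -0.05460815,  0.04116724]), 'width': 0.08763870363931128}
```

View pics/scene0.png

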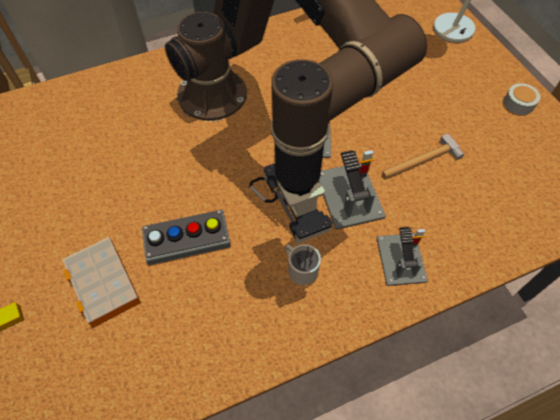

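View pics/side0.png

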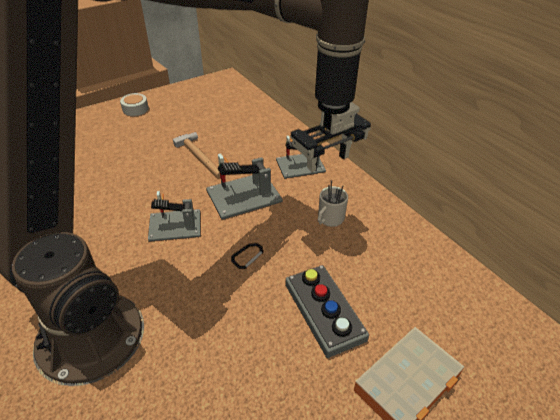

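View pics/wrist0.png

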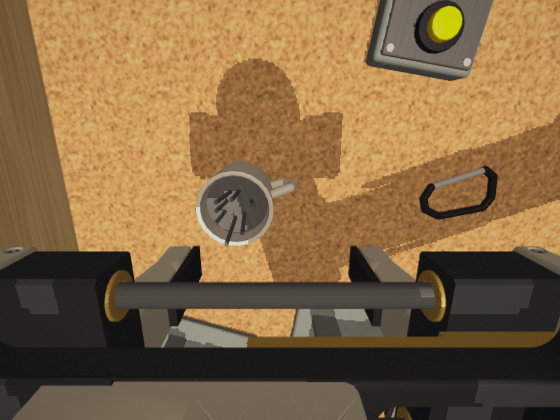

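Candidates for the deadman are three stations. In the side picture they sit at (175,222), (243,190) and (300,163), and in the scene picture at ~(325,145, hidden), (352,192) and (402,258). The middle one looks largest. The keys are unique. Next I'll crop in to check.

```bash
python3 - <<'E'
from h import *
crop('side0',140,120,340,250,4,'c1')
crop('side0',270,250,390,370,5,'c2')
crop('scene0',310,130,440,290,3.7,'c3')
crop('scene0',130,195,250,275,6,'c4')
E
```

```text
(no output)
```

View pics/c1.png

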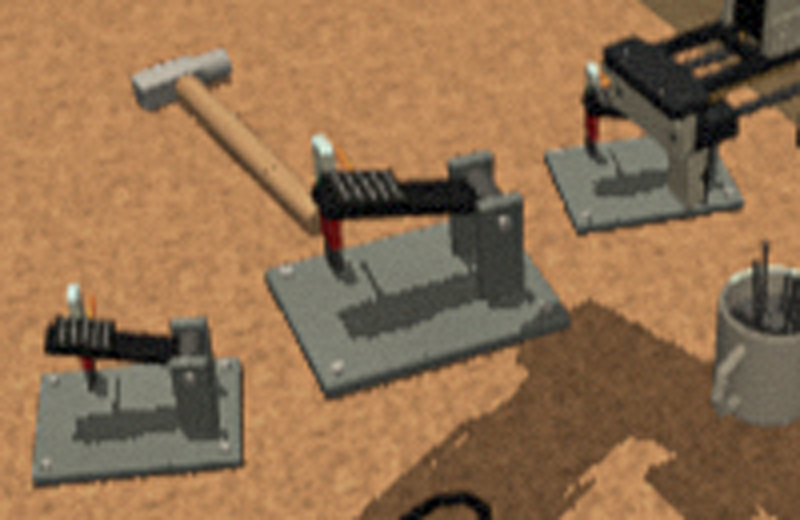

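View pics/c2.png

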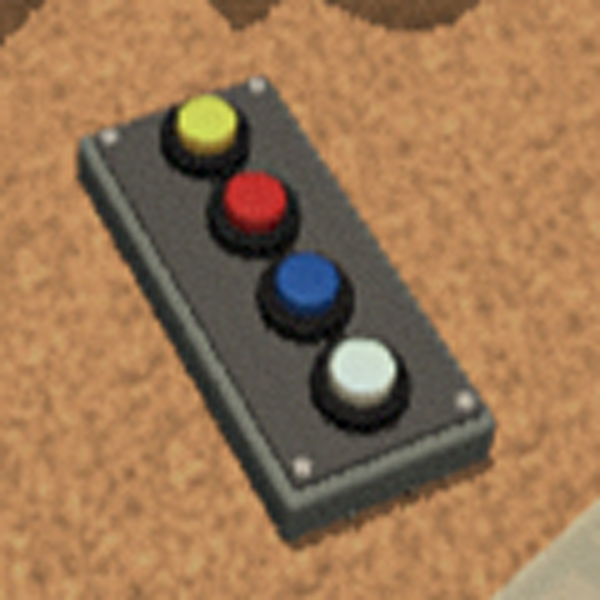

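View pics/c3.png

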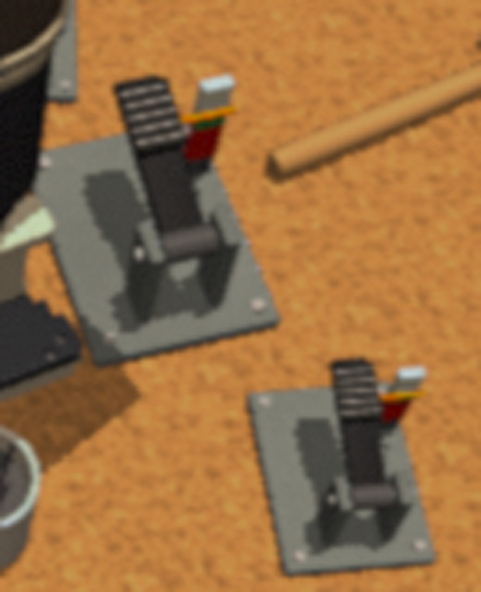

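View pics/c4.png

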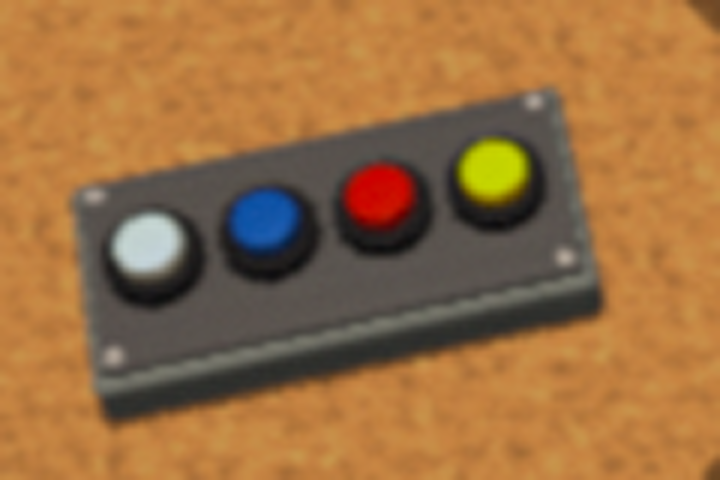

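The largest station is the middle one: side crop c1 at about (420,280), scene pixel (352,192). The key order in the scene picture, left to right, is white, blue, red, yellow. Next I triangulate.

```bash
python3 - <<'E'
from h import *
s=load('side0');c=load('scene0')
def off(L,k,o): return [((a+.5)/k-.5+o[0],(b+.5)/k-.5+o[1]) for a,b in L]
A=off([(207,121),(256,197),(307,279),(362,368)],5,(270,250))
B=off([(493,166),(379,189),(265,213),(147,241)],6,(130,195))
print('keys Y R B W')
for a,b in zip(A,B): print(pix2z(s,*a,.062).round(4),pix2z(c,*b,.062).round(4))
A=off([(267,268),(330,385),(568,318)],4,(140,120))
B=off([(35,150),(97,360),(277,318)],3.7,(310,130))
print('plate');
for a in A: print('side',pix2z(s,*a,.015).round(4))
for a in B: print('scene',pix2z(c,*a,.015).round(4))
print('pad',[pix2z(c,*a,.128).round(4) for a in off([(152,112)],3.7,(310,130))],[pix2z(s,*a,.128).round(4) for a in off([(365,187)],4,(140,120))])
print('small plates: mug')
E
```

```text
keys Y R B W
[ 0.5053 -0.1727  0.062 ] [ 0.5091 -0.1698  0.062 ]
[ 0.4975 -0.2233  0.062 ] [ 0.4999 -0.2208  0.062 ]
[ 0.4888 -0.2741  0.062 ] [ 0.4913 -0.2715  0.062 ]
[ 0.4799 -0.3257  0.062 ] [ 0.484  -0.3239  0.062 ]
plate
side [0.4612 0.3217 0.015 ]
side [0.4398 0.1761 0.015 ]
side [0.6277 0.1443 0.015 ]
scene [0.44   0.1895 0.015 ]
scene [0.6346 0.1477 0.015 ]
scene [0.6566 0.2909 0.015 ]
pad [array([0.5136, 0.2427, 0.128 ])] [array([0.5108, 0.2373, 0.128 ])]
small plates: mug
```

```bash
cat >> h.py <<'E'
from scipy.spatial.transform import Rotation as Ro
def delta(p):
    s=get_state();R=Ro.from_euler('xyz',s['ee_rot']).as_matrix()
    return (R.T@(np.array(p)-s['eef_pos'])).round(4)
E
python3 - <<'E'
from h import *
s=get_state();print(Ro.from_euler('xyz',s['ee_rot']).as_matrix().round(3))
print(delta([.507,-.171,.13]))
E
```

```text
[[-0.001 -0.    -1.   ]
 [-0.    -1.     0.   ]
 [-1.     0.     0.001]]
[0.0961 0.171  0.1675]
```

```bash
python3 -m crank '[[0,0.06,0.06,0,0,0,0],[0,0.12,0.12,0,0,0,0],[0,0.171,0.168,0,0,0,0],[0.05,0.171,0.168,0,0,0,0],[0.096,0.171,0.168,0,0,0,0],[0.096,0.171,0.168,0,0,0,0],[0.096,0.171,0.168,0,0,0,0],[0.096,0.171,0.168,0,0,0,0]]' 20
python3 - <<'E'
from h import *
for n in ['scene','side','wrist']: snap(n,n+'1')
crop('scene1',110,150,260,270,5,'d1')
crop('side1',230,170,400,370,3,'d2')
print(get_state())
E
```

```text
t: 1.15
eef_pos: [0.5089, -0.1706, 0.1325]
ee_rot: [3.039, 1.568, -0.101]
force: [-0.1, -0.0, 0.4]
width: 0.013
{'t': 1.3, 'q': array([ 4.20721521e-02,  2.14028862e-01, -4.26100165e-01,  1.76696770e-04,
       -9.28639518e-01, -4.13340567e-02]), 'qd': array([-0.00238482,  0.00274295, -0.01047157, -0.00036017,  0.0028192 ,
       -0.00112187]), 'joint_efforts': array([ 2.34288666e-03, -4.25033176e+01,  2.51661354e+01,  5.99377960e+00,
        2.96654203e-02, -1.85150893e-03]), 'eef_pos': array([ 0.50800818, -0.17063779,  0.13175255]), 'ee_rot': array([ 3.11315358,  1.56876361, -0.02759529]), 'force': array([-0.60093603,  0.08897382,  0.74047955]), 'moment': array([ 0.00349201, -0.0096837 , -0.0376253 ]), 'width': 0.0028306688990739136}
```

View pics/d1.png

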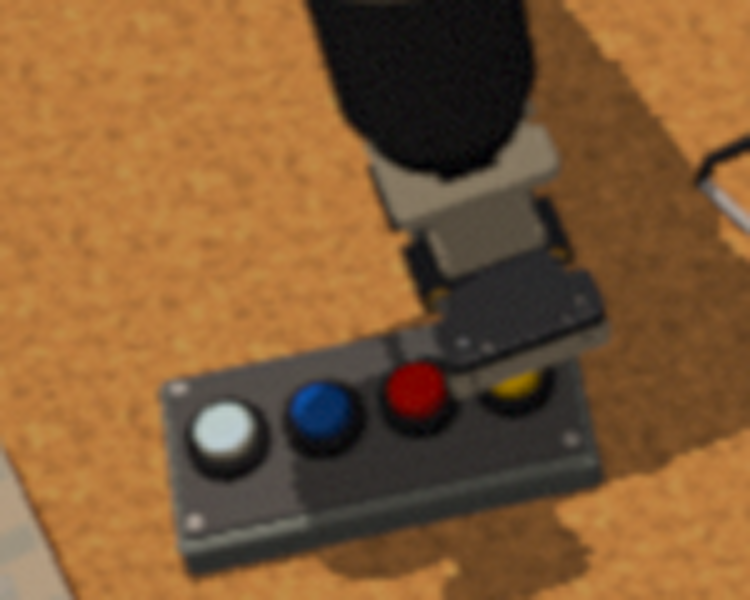

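View pics/d2.png

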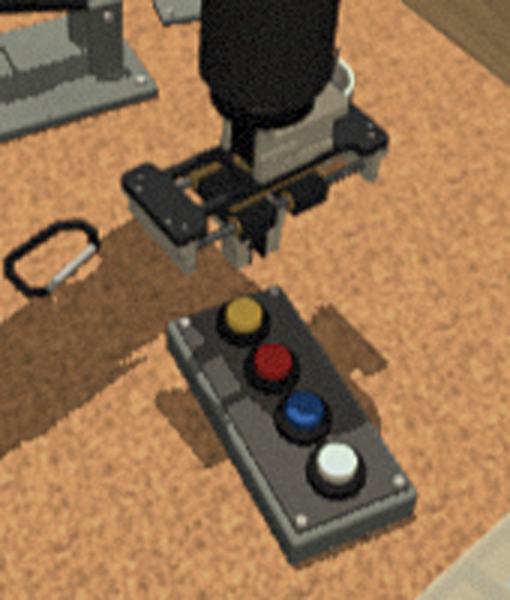

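View pics/wrist1.png

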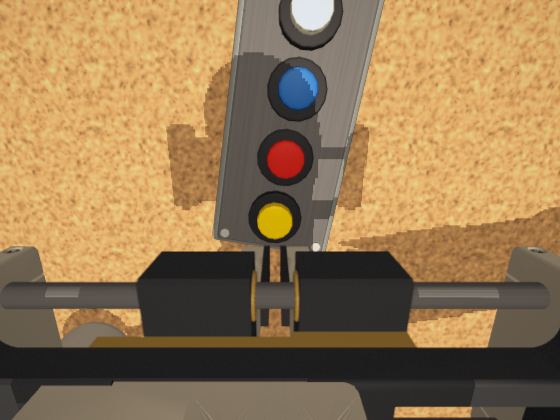

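View pics/scene1.png

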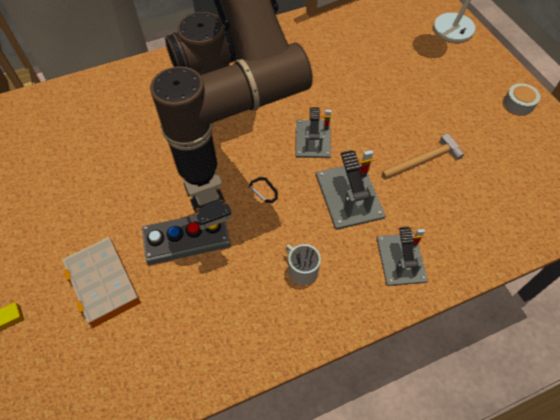

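The scene is clear. The wrist picture shows the keys at Y(274,222), R(286,160), B(298,88) and W(312,12), and the fingers are closing. I'll cross-check the key positions with the wrist camera.

```bash
python3 - <<'E'
from h import *
w=load('wrist1');c=load('scene1')
for a in [(274,222),(286,160),(298,88),(312,12)]: print(pix2z(w,*a,.062).round(4))
print('tcp proj wrist',proj(w,get_state()['eef_pos']))
crop('scene1',285,90,430,290,3,'d3')
print(delta([.507,-.171,.07]))
E
```

```text
[ 0.5088 -0.1702  0.062 ]
[ 0.4996 -0.2209  0.062 ]
[ 0.4916 -0.2725  0.062 ]
[ 0.4833 -0.3201  0.062 ]
tcp proj wrist (np.float64(275.0420773920967), np.float64(259.67637010081376))
[0.0618 0.0004 0.0011]
```

View pics/d3.png

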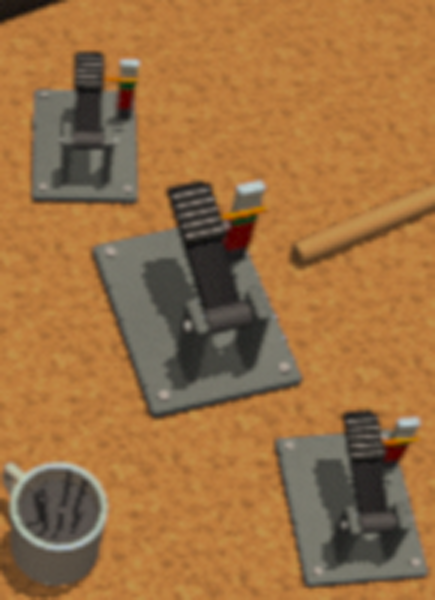

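All four corners of the largest plate are now visible in d3: (93,245), (152,412), (300,380) and a hidden one at about (245,222). The three cameras agree on the keys within about 2 mm. Now I press yellow.

```bash
python3 -m crank '[[0.04,0,0,0,0,0,0],[0.066,0,0,0,0,0,0],[0.072,0,0,0,0,0,0],[0.0755,0,0,0,0,0,0],[0.0755,0,0,0,0,0,0],[0.0755,0,0,0,0,0,0]]'
python3 - <<'E'
from h import *
print(get_state()); snap('scene','s2');snap('side','s2b');crop('side2' if 0 else 's2b',230,170,400,370,3,'d4')
E
```

```text
t: 2.05
eef_pos: [0.5071, -0.171, 0.0564]
ee_rot: [2.998, 1.57, -0.144]
force: [-3.8, 0.7, 4.8]
width: 0.0006
{'t': 2.05, 'q': array([ 4.13510392e-02,  3.06986648e-01, -5.09446173e-01,  1.93519111e-04,
       -7.53655854e-01, -4.12916328e-02]), 'qd': array([ 0.00130492,  0.00150551, -0.00148052, -0.00049577,  0.00645975,
        0.00143745]), 'joint_efforts': array([ 5.80041530e-02, -4.40486097e+01,  2.23993653e+01,  5.30480817e+00,
        1.44582365e+00, -3.30468374e-04]), 'eef_pos': array([ 0.50707935, -0.17103398,  0.05642998]), 'ee_rot': array([ 2.99774983,  1.57007638, -0.14364235]), 'force': array([-3.78409962,  0.74429726,  4.78816063]), 'moment': array([0.41115047, 1.41938135, 0.0156736 ]), 'width': 0.0005572852416669894}
```

View pics/d4.png

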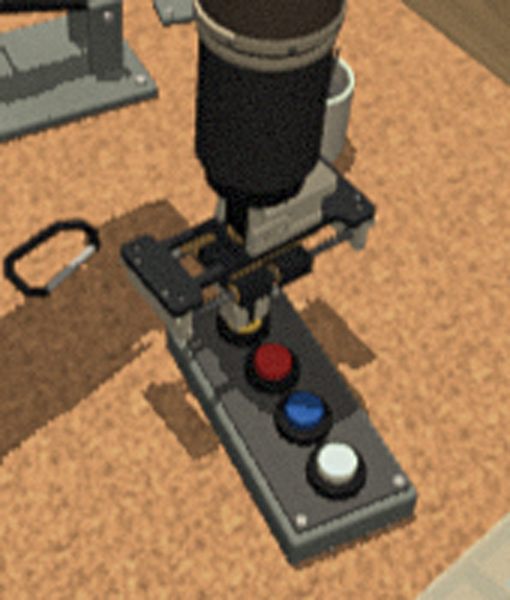

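```bash
python3 -m crank '[[0.001,0,0,0,0,0,0],[0.001,0,0,0,0,0,0]]'
```

```text
t: 2.4
eef_pos: [0.5071, -0.1711, 0.0561]
ee_rot: [2.784, 1.57, -0.357]
force: [-8.3, 2.6, 17.0]
width: 0.0004
```

Yellow bottomed: force rose to 17 N and the travel stopped. I lift and go to blue.

```bash
python3 -m crank '[[-0.05,0,0,0,0,0,0],[-0.05,0,0,0,0,0,0],[-0.05,0.05,0.008,0,0,0,0],[-0.05,0.1015,0.016,0,0,0,0],[-0.05,0.1015,0.016,0,0,0,0],[-0.05,0.1015,0.016,0,0,0,0]]'
python3 -c "
from h import *
print(get_state()['eef_pos'],delta([.491,-.2725,.056]))
snap('scene','s3');snap('side','s3b');snap('wrist','s3w');crop('s3b',230,190,400,370,3,'d5')"
```

```text
t: 3.15
eef_pos: [0.4911, -0.2728, 0.1041]
ee_rot: [3.04, 1.57, -0.103]
force: [0.6, -0.0, 0.2]
width: 0.0005
[ 0.49112975 -0.27277358  0.10408591] [ 0.0481 -0.0003  0.0002]
```

View pics/d5.png

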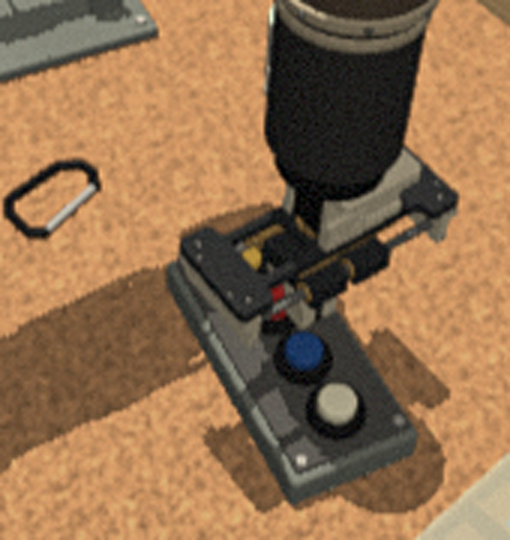

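The crop shows the fingers poised above and behind blue, in line with the calibrated position. I press blue.

```bash
python3 -m crank '[[0.03,0,0,0,0,0,0],[0.042,0,0,0,0,0,0],[0.048,0,0,0,0,0,0],[0.0495,0,0,0,0,0,0],[0.0495,0,0,0,0,0,0],[0.0495,0,0,0,0,0,0]]'
python3 -c "
from h import *
snap('side','s4b');crop('s4b',230,190,400,370,3,'d6')"
```

```text
t: 4.05
eef_pos: [0.4907, -0.2719, 0.0562]
ee_rot: [-0.69, 1.57, 2.452]
force: [-6.0, 6.6, 13.7]
width: 0.0005
```

View pics/d6.png

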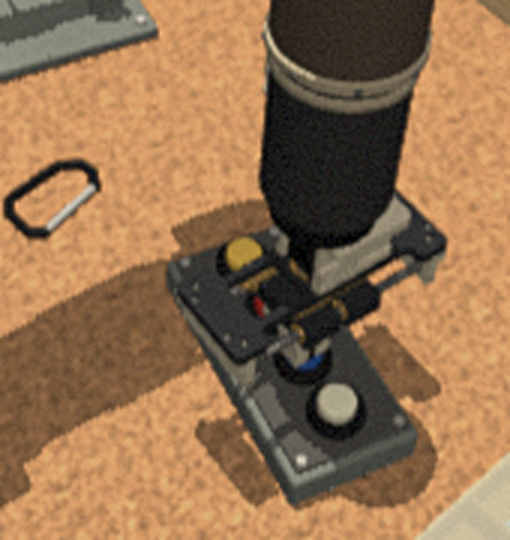

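Blue is fully down, bottoming at z=.0562 with 13.7 N. Next is white, at a world shift of (-.008, -.0505).

```bash
python3 -m crank '[[-0.04,0,0,0,0,0,0],[-0.04,0,0,0,0,0,0],[-0.04,0.0505,0.008,0,0,0,0],[-0.04,0.0505,0.008,0,0,0,0],[-0.02,0.0505,0.008,0,0,0,0],[-0.008,0.0505,0.008,0,0,0,0],[-0.002,0.0505,0.008,0,0,0,0],[0,0.0505,0.008,0,0,0,0],[0,0.0505,0.008,0,0,0,0],[0,0.0505,0.008,0,0,0,0]]'
python3 -c "
from h import *
snap('side','s5b');crop('s5b',230,190,400,370,3,'d7')"
```

```text
t: 5.35
eef_pos: [0.4827, -0.3227, 0.0562]
ee_rot: [0.558, 1.57, -2.583]
force: [-5.4, 4.1, 14.4]
width: 0.0007
```

View pics/d7.png

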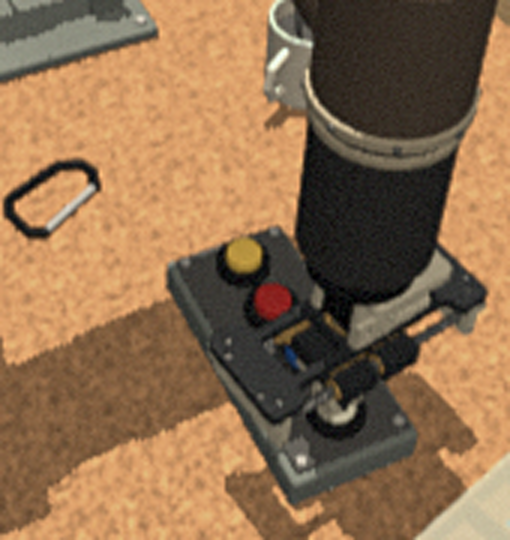

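White is bottomed at 14.4 N. I lift and refine the station pose from scene1.

```bash
python3 -m crank '[[-0.05,0,0,0,0,0,0],[-0.1,0,0,0,0,0,0],[-0.14,0,0,0,0,0,0],[-0.14,0,0,0,0,0,0],[-0.14,0,0,0,0,0,0]]'
python3 - <<'E'
from h import *
c=load('scene1')
def o(a,b): return (a+.5)/3-.5+285,(b+.5)/3-.5+90
P=[pix2z(c,*o(*a),.015)[:2] for a in [(93,245),(152,412),(300,380)]]
print(np.round(P,4)); ctr=(P[0]+P[2])/2
x=(P[1]-P[0]);print('ctr',ctr,'yaw',np.degrees(np.arctan2(x[1],x[0])),np.hypot(*x),np.hypot(*(P[2]-P[1])))
for yaw in (-9.5,-11):
  a=np.radians(yaw);u=np.array([np.cos(a),np.sin(a)]);print('pad level',ctr-.04*u, 'free',ctr-.0335*u)
print('pad free scene',[pix2z(c,*o(*a),.128).round(4) for a in [(200,212)]])
print(get_state()['eef_pos'],delta([.508,.242,.18]))
E
```

```text
t: 6.02
eef_pos: [0.4828, -0.3226, 0.1942]
ee_rot: [-1.442, 1.57, 1.699]
force: [-0.9, 0.4, -1.5]
width: 0.0007
[[0.4398 0.1782]
 [0.6342 0.1463]
 [0.659  0.2901]]
ctr [0.54937918 0.23414212] yaw -9.326834151304602 0.19698678334373992 0.14587122370566447
pad level [0.50992776 0.24074402] free [0.51633862 0.23967121]
pad level [0.5101141  0.24177448] free [0.51649467 0.24053422]
pad free scene [array([0.5156, 0.2436, 0.128 ])]
[ 0.48277091 -0.32257352  0.19420159] [ 0.0144 -0.5646 -0.0253]
```

```bash
python3 -m crank '[[0,-0.06,-0.005,0,0,0,0],[0,-0.12,-0.01,0,0,0,0],[0,-0.18,-0.015,0,0,0,0],[0,-0.24,-0.02,0,0,0,0],[0,-0.3,-0.025,0,0,0,0],[0,-0.36,-0.032,0,0,0,0],[0,-0.42,-0.032,0,0,0,0],[0,-0.48,-0.032,0,0,0,0],[0,-0.54,-0.032,0,0,0,0],[0,-0.564,-0.032,0,0,0,0]]'
python3 -m crank '[[0,0,0,0,0,0,0],[0.02,0,0,0,0,0,0],[0.04,0,0,0,0,0,0],[0.04,0,0,0,0,0,0]]'
python3 - <<'E'
from h import *
for n in ['scene','side','wrist']: snap(n,n+'6')
crop('scene6',290,90,420,240,4,'e1')
crop('side6',180,90,340,230,5,'e2')
print(get_state()['eef_pos'],get_state()['force'])
E
```

```text
t: 7.28
eef_pos: [0.5141, 0.2436, 0.1927]
ee_rot: [0.702, 1.568, -2.437]
force: [1.2, 0.5, -0.2]
width: 0.0007
t: 7.78
eef_pos: [0.5139, 0.2388, 0.1527]
ee_rot: [0.696, 1.566, -2.447]
force: [-0.5, -0.2, -0.2]
width: 0.0005
[0.51542386 0.24046604 0.15525465] [-0.01366544  0.39326541  0.54692134]
```

View pics/e1.png

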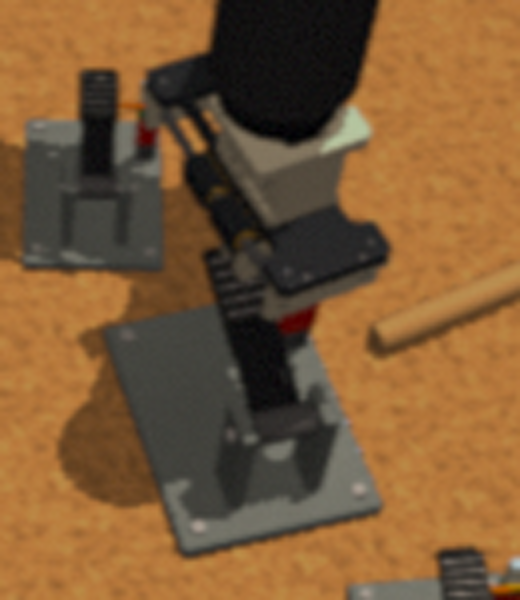

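View pics/e2.png

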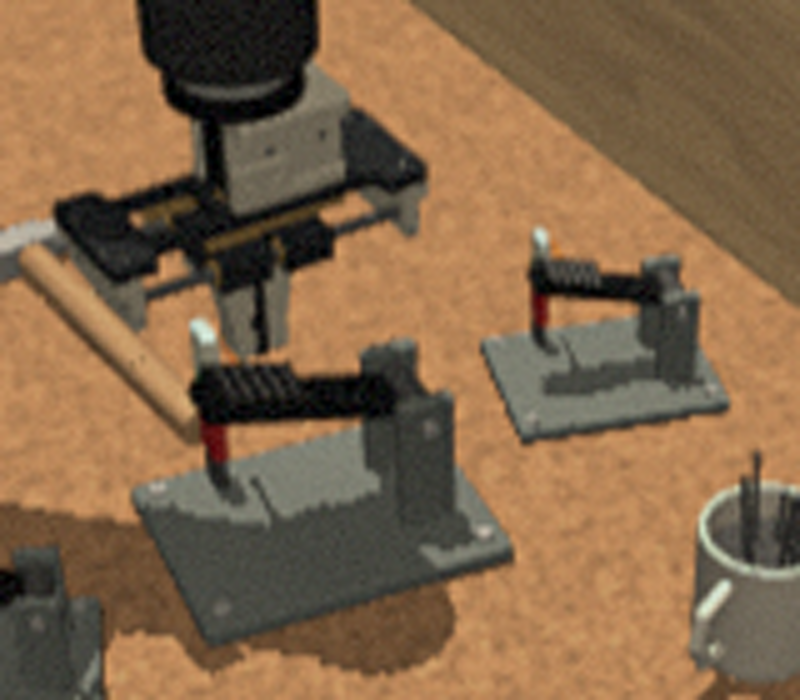

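View pics/wrist6.png

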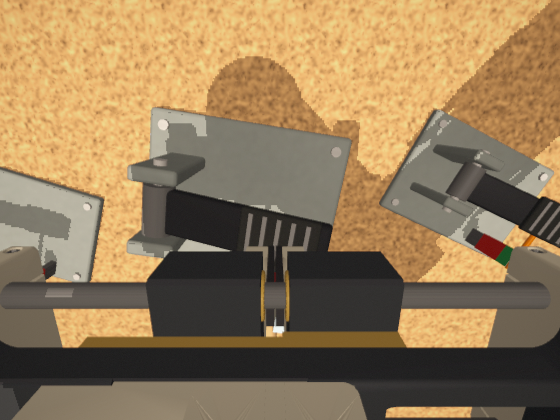

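```bash
python3 - <<'E'
from h import *
s=load('side6');w=load('wrist6');c=load('scene6')
for z in (.155,.128):
  p=[.515,.2405,z]
  a=proj(s,p);print('side e2',[(a[0]-180)*5,(a[1]-90)*5]);print('wrist',proj(w,p));a=proj(c,p);print('e1',[(a[0]-290)*4,(a[1]-90)*4])
for q in [(248,207),(330,225)]: print(pix2z(w,*q,.125))
E
```

```text
side e2 [np.float64(255.0080292189331), np.float64(339.055809324652)]
wrist (np.float64(274.8500521744597), np.float64(260.78202356856696))
e1 [np.float64(245.69632052232419), np.float64(258.1526302931584)]
side e2 [np.float64(258.04980996581577), np.float64(376.79105989862734)]
wrist (np.float64(274.7475857884059), np.float64(242.8473355829516))
e1 [np.float64(240.944523129348), np.float64(282.1059085297418)]
[0.5328415  0.21588619 0.125     ]
[0.4773808  0.22870171 0.125     ]
```

All three views put the TCP over the pad (side e2 expected (258,377), which is the pad centre). I press down in stages.

```bash
python3 -m crank '[[0.02,0,0,0,0,0,0],[0.03,0,0,0,0,0,0],[0.036,0,0,0,0,0,0],[0.04,0,0,0,0,0,0],[0.04,0,0,0,0,0,0]]'
python3 - <<'E'
from h import *
snap('side','side7');crop('side7',180,90,340,230,5,'e3')
print(get_state()['eef_pos'],get_state()['force'])
E
```

```text
t: 8.55
eef_pos: [0.5149, 0.2411, 0.1153]
ee_rot: [-2.521, 1.571, 0.621]
force: [-4.3, -0.0, 6.0]
width: 0.0001
[0.51499774 0.24111013 0.11545518] [-3.1747968  -0.15294153  6.75846124]
```

View pics/e3.png

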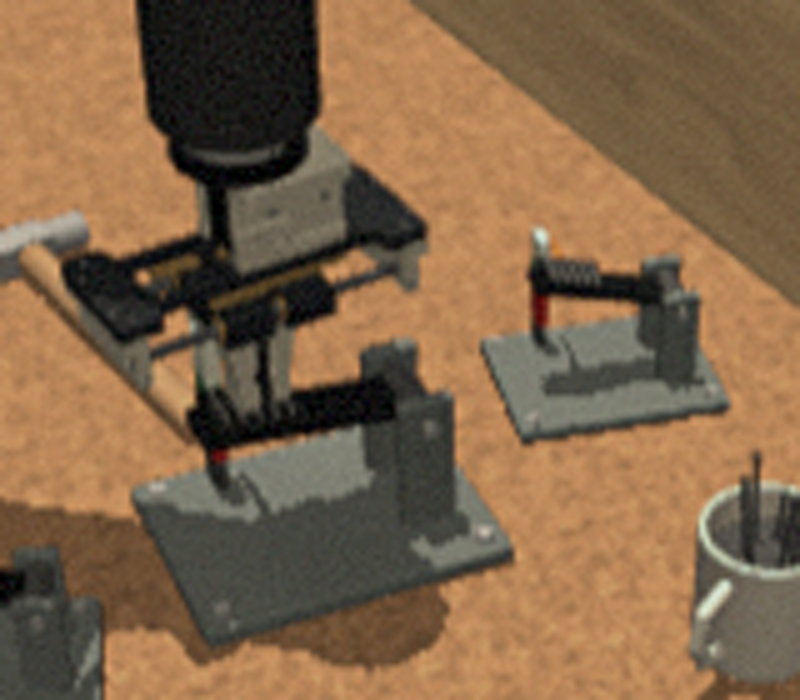

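The fingers are on the pad with about 6.8 N and the paddle is partly down. I go 9 mm further.

```bash
python3 -m crank '[[0.003,0,0,0,0,0,0],[0.006,0,0,0,0,0,0],[0.009,0,0,0,0,0,0],[0.009,0,0,0,0,0,0],[0.009,0,0,0,0,0,0],[0.009,0,0,0,0,0,0]]'
python3 - <<'E'
from h import *
for n in ['scene','side']: snap(n,n+'8')
crop('side8',200,140,290,200,8,'e4')
crop('scene8',320,120,400,220,6,'e5')
print(get_state()['eef_pos'],get_state()['force'])
E
```

```text
t: 9.35
eef_pos: [0.5146, 0.2412, 0.1067]
ee_rot: [-1.535, 1.57, 1.607]
force: [-6.1, 0.6, 8.2]
width: 0.0004
[0.51467963 0.24125933 0.10672801] [-6.09430289  0.34097863  8.95342166]
```

View pics/e4.png

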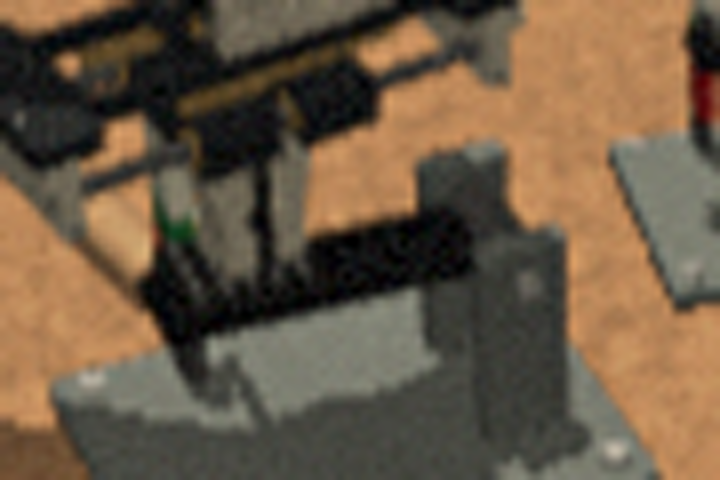

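View pics/e5.png

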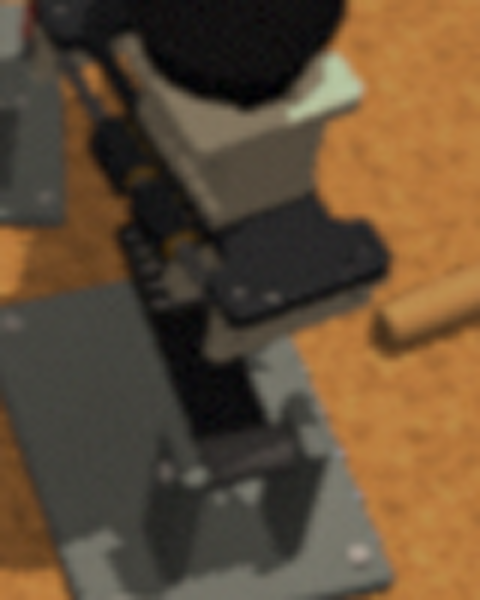

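View pics/scene8.png

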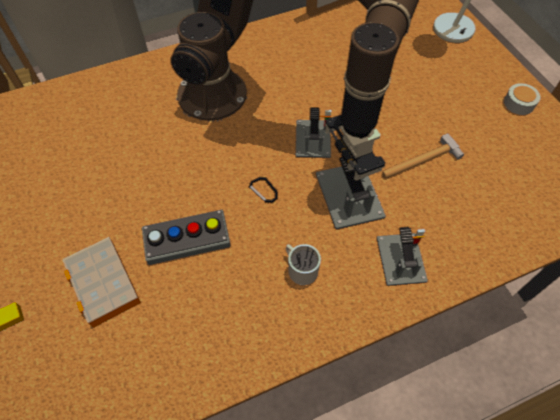

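The TCP is at z = 0.1067, which puts the paddle at about 0.22 rad. The force of 8–9 N agrees with near-level. I hold a while longer, then check.

```bash
python3 -m crank '[[0,0,0,0,0,0,0],[0,0,0,0,0,0,0],[0,0,0,0,0,0,0],[0,0,0,0,0,0,0],[0,0,0,0,0,0,0],[0,0,0,0,0,0,0]]'
python3 - <<'E'
from h import *
snap('wrist','w9'); print(get_state()['eef_pos'],get_state()['force'])
s=load('side8')
# expected paddle top outline at candidate angles, in e4 crop coords (end top at r=.135, mid-width)
yaw=np.radians(-9.4);u=np.array([np.cos(yaw),np.sin(yaw)]);v=np.array([-u[1],u[0]]);h=np.array([.5478,.2365])+.06*u
for a in (.1,.16,.22,.25,.34,.4):
  e=.25-a;p=h-u*.135*np.cos(e)-v*.018;z=.09+.135*np.sin(e)
  q=proj(s,[*p,z]);print(a,[(q[0]-200)*8,(q[1]-140)*8])
E
```

```text
t: 10.2
eef_pos: [0.5146, 0.2413, 0.1067]
ee_rot: [-1.55, 1.57, 1.592]
force: [-6.1, 1.0, 8.8]
width: 0.0008
[0.5146566  0.24122881 0.10670983] [-5.74842594  1.26791326  8.77688366]
0.1 [np.float64(165.17512630087595), np.float64(294.5741659360151)]
0.16 [np.float64(164.42040629823578), np.float64(312.66136003019665)]
0.22 [np.float64(164.95109181281805), np.float64(330.3719809394588)]
0.25 [np.float64(165.69317150919824), np.float64(339.0654413150903)]
0.34 [np.float64(169.79323777094328), np.float64(364.4045509175744)]
0.4 [np.float64(174.05452342710396), np.float64(380.6058884685242)]
```

View pics/w9.png

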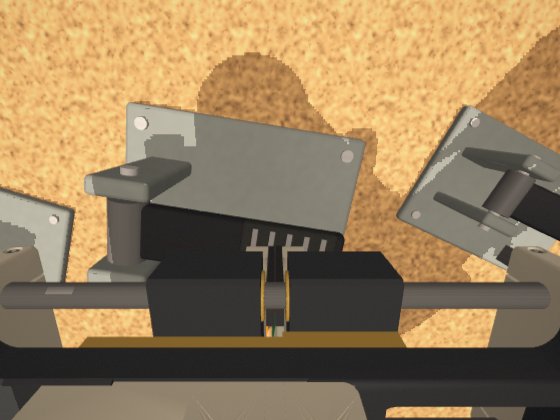

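The wrist picture shows the fingers on the ribbed pad. In crop e4 the paddle's outline matches about 0.2–0.23 rad, inside the green. I hand in.

```bash
python3 -c "
from station import *
print(job_done()); s=get_state(); print(s['t'],s['eef_pos'],s['force'])"
```

```text
the job is handed in; nothing more can be done
None
the job is handed in; nothing more can be done
```

I pressed yellow, then blue, then white, lifting between each, and handed the job in at about 10 s still holding the largest dead-man paddle down in the green. No verdict was reported.

- **Keys:** each key hit its bottom stop at z ≈ 0.056 m with 14–17 N. The red key was not touched, and no key looked pressed in the last pictures.
- **Paddle:** at hand-in the gripper was at z = 0.1067 m, pushing down with about 8.8 N. That height, the force and the paddle's outline in the side picture all put it at about 0.2–0.23 rad (green is 0.16–0.34).
- **Bystanders:** the mug, hammer, carabiner and organizer looked unmoved in the last scene picture.
- **Unconfirmed:**
  - The orange pointer was hidden by the gripper, so I could not read it directly on the scale.
  - A sideways force of about 6 N, probably pad friction, remained during the hold.

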